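Grade the amethysts into their dishes

TASK

On the gem-cutting bench, pick the four purple stones out of the lot, whichever order you like, and set each one upright on the floor of the white dish of its own size: the largest stone in the largest dish, the next largest in the next largest, and so on down to the smallest. Set the stones down rather than dropping them, and leave the green and the brown stone where they are.

Things in the scene. Friction and masses are not known exactly. Their poses are not given: they have to be found in the camera images.
- amethyst_xl: The largest of four purple stones: an upright six-sided crystal stub, 54 mm across its flats, about 210 g. Straight sides up to 30 mm, above them a blunt sloping point up to 42 mm which should not be gripped. Origin: centre of the flat underside; z up; two of its six flats face along its own +y and -y, the others at every 60 degrees.
- amethyst_l: The second largest of four purple stones: an upright six-sided crystal stub, 42 mm across its flats, about 120 g. Straight sides up to 28 mm, above them a blunt sloping point up to 38 mm which should not be gripped. Origin: centre of the flat underside; z up; two of its six flats face along its own +y and -y, the others at every 60 degrees.
- amethyst_m: The third largest of four purple stones: an upright six-sided crystal stub, 31 mm across its flats, about 60 g. Straight sides up to 26 mm, above them a blunt sloping point up to 34 mm which should not be gripped. Origin: centre of the flat underside; z up; two of its six flats face along its own +y and -y, the others at every 60 degrees.
- amethyst_s: The smallest of four purple stones: an upright six-sided crystal stub, 21 mm across its flats, about 25 g. Straight sides up to 24 mm, above them a blunt sloping point up to 31 mm which should not be gripped. Origin: centre of the flat underside; z up; two of its six flats face along its own +y and -y, the others at every 60 degrees.
- dish_xl: The largest of four round white open dishes, fixed to the bench by magnets: 86 mm inside diameter, 92 mm outside, rim 9 mm high, flat floor 3 mm above the bench. Origin: centre of the underside at bench level. Made for the purple stone of 54 mm, with about 12 mm to spare all round; fingertips that reach lower than the rim could hit it.
- dish_l: The second largest of four round white open dishes, fixed to the bench by magnets: 72 mm inside diameter, 78 mm outside, rim 9 mm high, flat floor 3 mm above the bench. Origin: centre of the underside at bench level. Made for the purple stone of 42 mm, with about 12 mm to spare all round; fingertips that reach lower than the rim could hit it.
- dish_m: The third largest of four round white open dishes, fixed to the bench by magnets: 60 mm inside diameter, 66 mm outside, rim 9 mm high, flat floor 3 mm above the bench. Origin: centre of the underside at bench level. Made for the purple stone of 31 mm, with about 12 mm to spare all round; fingertips that reach lower than the rim could hit it.
- dish_s: The smallest of four round white open dishes, fixed to the bench by magnets: 48 mm inside diameter, 54 mm outside, rim 9 mm high, flat floor 3 mm above the bench. Origin: centre of the underside at bench level. Made for the purple stone of 21 mm, with about 12 mm to spare all round; fingertips that reach lower than the rim could hit it.
- green_stone: A green stone that stays where it is: same shape as the purple ones, 42 mm across flats, straight sides up to 28 mm, 38 mm high, 120 g. Origin: centre of its underside, z up.
- brown_stone: A brown stone that stays where it is: same shape as the purple ones, 31 mm across flats, straight sides up to 26 mm, 34 mm high, 60 g. Origin: centre of its underside, z up.
Things that resemble listed ones, but are neither listed nor needed, are in the scene too. What is shaped like the amethyst_xl but yellow is not meant. What is shaped like the amethyst_s but orange is not meant.

How it is judged:
By the outcome, as a careful person would: the job done as asked, in the order asked, and still so for the second after the job is handed in, with the robot touching nothing.
It also fails if it takes over 112 s, if anything falls off the work surface, if the arm or the gripper's body presses on something with over 40 N, if the wrist force passes 120 N, or if a joint passes its speed limit or range.

ROBOT

A 7-joint arm with a two-finger parallel gripper is mounted at the origin on the work surface. World frame = base frame: x ahead of the robot, y to its left, z up, the work surface at z = 0. Lengths are in m, angles in degrees, forces in N, time in s.
With the tool pointing down it reaches from about 0.425 to 0.875 m from the base axis. Payload 4.7 kg.
Tool frame: the origin (TCP) lies between the finger pads; the fingertips stand env.tip_reach ahead of it and the grasp point (between the pads) lies 2 mm behind it (env.tip_reach is the distance from the TCP to the fingertips, in m); z points along the fingers, y is the line along which they close (so a half turn about z gives the same grasp; the last joint's range is limited). The gripper opens to 87 mm and grips with 3 to 60 N. Pads are 19 mm wide; open, the fingers measure 117 mm over their backs; the gripper's body (75 mm by 190 mm) begins 51 mm behind the grasp point.
Start: joints at [77.24, 18.392, -4.016, 83.108, 1.295, 78.541, -3.26], TCP at [0.152, -0.632, 0.24] pointing down, gripper open.
Joint ranges: [-163.93, 163.93], [-17.29, 119.83], [-79.2, 71.16], [3.27, 140.29], [-89.18, 269.18], [5.43, 117.66], [-154.24, 154.24]. Speed limits (degrees/s): [147.25, 147.25, 180, 180, 180, 180, 180].

INTERFACE

Orientations are given as [roll, pitch, yaw] about the fixed x, y, z axes, in that order (R = Rz(yaw) Ry(pitch) Rx(roll)).
In Python, from cell import env, read_camera gives the robot as it stands. The module is installed in compiled form; this text tells all that it offers.
- The arm moves only by the shell command python3 -m handwheel [FORCE], which reads ROWS from standard input. ROWS is 1 to 8 rows, parted by semicolons, with the numbers parted by spaces; each row has 5 numbers: dx, dy, dz in m, then a turn about the tool's z in degrees, then the finger opening in m; each row is the pose to reach, as a shift and turn from the pose commanded when the command began, along the tool's axes at that moment; what a row does not reach only later rows make up. A row lasts 1/12 s, in which the tool goes at most 0.0417 m and 7.16 degrees, less where a joint would pass 70% of its speed; a pose out of reach is approached as far as the arm can. The fingers move at their own pace and stop on an object; FORCE is the grip in N (left out, the last holds). Time passes only in rows, so rows that do not move let the fingers close. It prints the time, the measured TCP pose, the force, the opening and the grip force at its end. Input that does not fit is refused with a message, and nothing moves.
- env.get_obs(): the state, without advancing time (a new reading comes with each control period).
- read_camera(name): name is "scene" or "top"; returns a dict with "color" (420x560x3 uint8, blue, green, red), "fx", "fy", "cx", "cy" (pixels), "world_from_camera" (4x4, takes a point from camera to world coordinates). Camera axes: x right, y down, z forward; pixel columns grow to the right and rows downward; lengths in m; the calibration is good to about 2 mm. A picture is of the moment at which its call begins. There is no depth.
- env.sign_off(): hands the job in; it is judged then, once.
The state is a dict: "time_s": time; "qpos": joint angles; "joint_velocities": joint speeds; "effort": joint torques, N m; "tool_pos": TCP position; "tool_rot": TCP orientation; "force": force on the tool from outside, world axes, zero at the start; "wrist_torque": the same for the moment, N m; "grip_width": finger opening in m; "grasp_force": force on a finger pad.
Only numpy, scipy, OpenCV 4.12 (cv2) and the standard library are available. Lean on these libraries where they do the work, as an engineer would, in place of code of your own. Each camera call takes 0.05 s, during which the arm holds its last target. There are 200 camera calls.

## Working session

There is one attempt and no reset: what is moved stays moved. The work goes in short steps, Python scripts to look and compute and a shell command to move; the robot and the scene stay as the last step left them, time stands still between calls to the robot, and variables do not carry over. Pictures are saved under pics/ and viewed, at most 14 in all, crops included, and the job is handed in when it is done.

```bash
mkdir -p pics; ls; python3 - <<'E'
from cell import env, read_camera
import cv2, numpy as np
np.set_printoptions(precision=4,suppress=True)
print(env.get_obs(), env.tip_reach)
for n in ("scene","top"):
    c=read_camera(n); cv2.imwrite(f"pics/{n}0.png",c["color"]); print(n,c["fx"],c["fy"],c["cx"],c["cy"]);print(c["world_from_camera"])
E
```

```text
pics
{'time_s': 0.0, 'qpos': array([77.2403, 18.4403, -4.0149, 83.1752,  1.2938, 78.5418, -3.2618]), 'joint_velocities': array([-0.0289,  0.0259, -0.0435, -0.0446,  0.0088, -0.053 ,  0.0376]), 'effort': array([  0.0002, -49.128 ,  -0.4034, -31.2524,  -0.0639,   0.0438,
         0.0002]), 'tool_pos': array([ 0.1523, -0.6314,  0.2384]), 'tool_rot': array([-179.8879,    0.0048,   13.5669]), 'force': array([0.0271, 0.0332, 0.3223]), 'wrist_torque': array([ 0.0008, -0.0438, -0.0181]), 'grasp_force': 0.0, 'grip_width': 0.08694993089675179} 0.017
scene 460.9837588477439 460.9837588477439 282.37306072533175 204.77587877599993
[[-0.3348  0.6645 -0.6682  1.0834]
 [ 0.9423  0.2433 -0.2301  0.1923]
 [ 0.0097 -0.7066 -0.7075  0.6566]
 [ 0.      0.      0.      1.    ]]
top 539.6810006220928 539.6810006220928 282.4283095435222 215.6261639600235
[[-0.014  -0.9869  0.1609  0.3226]
 [-0.9999  0.014  -0.0007 -0.0154]
 [-0.0015 -0.1609 -0.987   1.0923]
 [ 0.      0.      0.      1.    ]]
```

View pics/top0.png

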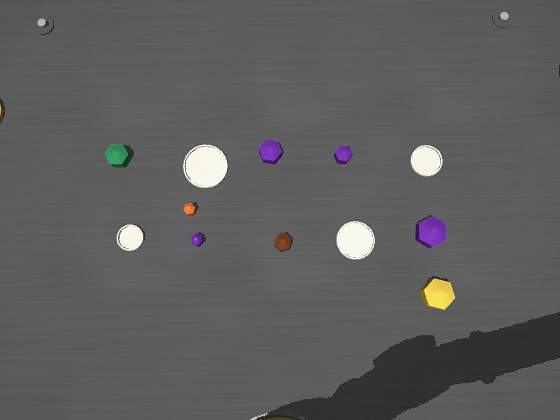

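View pics/scene0.png

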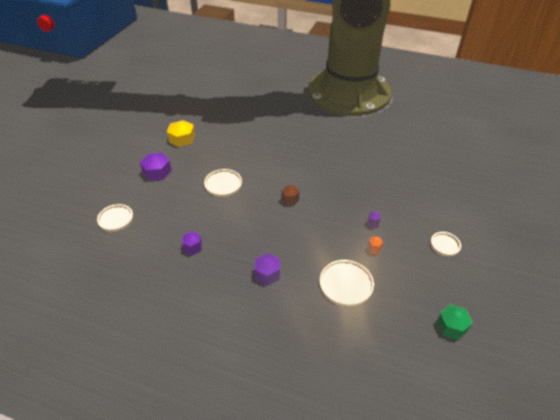

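Top view, purple candidates: (271,151) second largest → l, (343,155) third → m, (431,231) largest → xl, (197,240) smallest → s. The yellow (439,293), orange (189,209), green (117,155) and brown (283,242) stones are not meant. White dishes: (205,166) xl, (355,240) l, (426,161) m, (130,237) s. The scene view agrees.

```bash
cat > h.py <<'E'
from cell import env, read_camera
import cv2, numpy as np
np.set_printoptions(precision=4,suppress=True)
def ray(c,uv,z):
    uv=np.atleast_2d(uv).astype(float); T=np.array(c["world_from_camera"])
    d=np.c_[(uv[:,0]-c["cx"])/c["fx"],(uv[:,1]-c["cy"])/c["fy"],np.ones(len(uv))]@T[:3,:3].T
    return (T[:3,3]+d*((z-T[2,3])/d[:,2])[:,None])[:,:2]
S=4
def blobs(c,kind):
    im=cv2.resize(c["color"],None,fx=S,fy=S,interpolation=cv2.INTER_CUBIC)
    h=cv2.cvtColor(im,cv2.COLOR_BGR2HSV)
    m=cv2.inRange(h,(125,110,50),(150,255,255)) if kind=="purple" else cv2.inRange(h,(0,0,170),(45,90,255))
    cs,_=cv2.findContours(m,cv2.RETR_EXTERNAL,cv2.CHAIN_APPROX_NONE)
    return [(k[:,0]+.5)/S-.5 for k in cs if cv2.contourArea(k)>60*S*S]
def cen(p):
    m=cv2.moments(p.astype(np.float32)[:,None]); return np.array([m["m10"]/m["m00"],m["m01"]/m["m00"]])
def hexang(p):   # direction (deg, mod 60) of face normals: min folded width
    p=cv2.convexHull(p.astype(np.float32))[:,0]; a=np.arange(0,60,.5)
    w=[sum(np.ptp(p@[np.cos(t),np.sin(t)]) for t in np.radians([x,x+60,x+120]))/3 for x in a]
    i=int(np.argmin(w)); return a[i],w[i]
def go(x,y,z,yaw=None):
    """shift in tool axes from the measured pose"""
    o=env.get_obs(); p=o["tool_pos"]; w=o["tool_rot"][2]; t=np.radians(w); d=np.array([x,y,z])-p
    turn=0 if yaw is None else -((yaw-w+90)%180-90)
    print("dx %.4f dy %.4f dz %.4f turn %.1f"%(d[0]*np.cos(t)+d[1]*np.sin(t),d[0]*np.sin(t)-d[1]*np.cos(t),-d[2],turn),"yaw",w,"at",p)
E
python3 - <<'E'
from h import *
for n in ("top","scene"):
    c=read_camera(n)
    for p in blobs(c,"purple"):
        q=ray(c,p,.022); print(n,"stone px",cen(p),"xy",cen(ray(c,p,.015)),"area px",cv2.contourArea(p.astype(np.float32)),"ang,w",hexang(q))
    for p in blobs(c,"white"):
        q=ray(c,p,.009); e=cv2.fitEllipse(q.astype(np.float32)); print(n,"dish px",cen(p),"xy",np.array(e[0]),"d",np.array(e[1]))
c=read_camera("top")["color"]; cv2.imwrite("pics/crop1.png",cv2.resize(c[130:270,180:460],None,fx=2.8,fy=2.8,interpolation=cv2.INTER_CUBIC))
E
```

```text
top stone px [196.414 239.624] xy [0.4519 0.1572] area px 113.8125 ang,w (np.float64(40.5), np.float64(0.02428212118937677))
top stone px [430.6472 231.6404] xy [ 0.4615 -0.314 ] area px 734.40625 ang,w (np.float64(26.0), np.float64(0.059612341275350735))
top stone px [342.5621 154.3003] xy [ 0.6246 -0.1419] area px 242.71875 ang,w (np.float64(55.5), np.float64(0.03600251793191847))
top stone px [270.0023 151.2623] xy [0.6332 0.0075] area px 421.8125 ang,w (np.float64(50.5), np.float64(0.04725330467813773))
top dish px [129.3481 237.0752] xy [0.4598 0.2938] d [0.0528 0.0533]
top dish px [355.1368 239.7526] xy [ 0.4481 -0.1623] d [0.0766 0.0771]
top dish px [426.1208 160.1337] xy [ 0.6114 -0.3149] d [0.0648 0.0659]
top dish px [204.8715 165.6654] xy [0.6064 0.1425] d [0.0907 0.0915]
scene stone px [265.8327 266.6418] xy [0.6295 0.0073] area px 519.875 ang,w (np.float64(51.0), np.float64(0.05277024751613137))
scene stone px [191.3447 242.4707] xy [ 0.6249 -0.1394] area px 339.0 ang,w (np.float64(58.0), np.float64(0.0433925804242924))
scene stone px [374.5732 215.7746] xy [0.4446 0.1604] area px 72.3125 ang,w (np.float64(42.0), np.float64(0.02174569739849344))
scene stone px [155.2466 165.8276] xy [ 0.4589 -0.312 ] area px 632.90625 ang,w (np.float64(26.5), np.float64(0.07640331170060653))
scene dish px [346.4741 282.1032] xy [0.6078 0.1459] d [0.0934 0.0967]
scene dish px [445.6743 242.8712] xy [0.4613 0.2972] d [0.0549 0.0575]
scene dish px [114.5367 216.6258] xy [ 0.6126 -0.3115] d [0.0675 0.0706]
scene dish px [222.6108 181.6343] xy [ 0.4493 -0.1587] d [0.0794 0.0831]
scene dish px [420.9006  40.7804] xy [-0.3559  0.143 ] d [0.168  0.2935]
scene dish px [303.1788  20.466 ] xy [-0.3641 -0.2392] d [0.1504 0.1668]
scene dish px [247.1128  11.4594] xy [-0.3617 -0.4533] d [0.1509 0.327 ]
scene dish px [179.4673   5.7928] xy [-0.3272 -0.6801] d [0.0816 0.1337]
```

View pics/crop1.png

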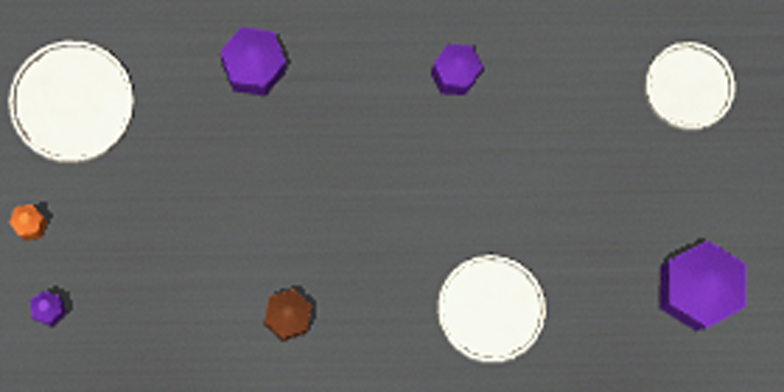

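All four purple stones match by size (crop confirms xl at right, l and m at top, s at lower left). Starting with xl at (0.460, -0.313), flats at 26°, so tool yaw -4.

```bash
python3 -c "
from h import *
go(.460,-.313,.10,-4)"
```

```text
dx 0.3738 dy -0.2376 dz 0.1390 turn 17.6 yaw 13.570493223435696 at [ 0.1524 -0.6316  0.239 ]
```

```bash
R="x"; echo '0.2 -0.12 0.06 17.6 0.087;0.2 -0.12 0.06 17.6 0.087;0.2 -0.12 0.06 17.6 0.087;0.2 -0.12 0.06 17.6 0.087;0.2 -0.12 0.06 17.6 0.087;0.2 -0.12 0.06 17.6 0.087;0.2 -0.12 0.06 17.6 0.087;0.2 -0.12 0.06 17.6 0.087' | python3 -m handwheel 20; python3 -c "
from h import *
go(.460,-.313,.10,-4)"
```

```text
time_s: 0.92
tool_pos: [0.3206, -0.4662, 0.1792]
tool_rot: [-180.0, 0.0, -3.7]
force: [-0.8, -0.8, 0.7]
grip_width: 0.0871
grasp_force: 0.0
dx 0.1291 dy -0.1620 dz 0.0792 turn 0.3 yaw -3.7370516812075145 at [ 0.3206 -0.4662  0.1792]
```

```bash
echo '0.129 -0.162 0.08 0 0.087;0.129 -0.162 0.08 0 0.087;0.129 -0.162 0.08 0 0.087;0.129 -0.162 0.08 0 0.087;0.129 -0.162 0.08 0 0.087;0.129 -0.162 0.08 0 0.087;0.129 -0.162 0.08 0 0.087;0.129 -0.162 0.08 0 0.087' | python3 -m handwheel; python3 -c "
from h import *
go(.460,-.313,.028,-4)
cv2.imwrite('pics/a.png',read_camera('scene')['color'][100:240,60:340])"
```

```text
time_s: 1.58
tool_pos: [0.4583, -0.317, 0.0994]
tool_rot: [180.0, 0.0, -4.0]
force: [0.3, -0.9, -0.8]
grip_width: 0.0871
grasp_force: 0.0
dx 0.0014 dy -0.0041 dz 0.0714 turn -0.0 yaw -4.0494338312744915 at [ 0.4583 -0.317   0.0994]
```

View pics/a.png

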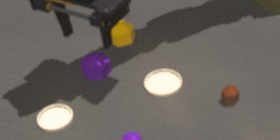

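The crop shows the fingers straddling the purple xl stone at crop pixel (97,66). Descend, close and check.

```bash
echo '0.001 -0.004 0.04 0 0.087;0.001 -0.004 0.072 0 0.087;0.001 -0.004 0.072 0 0.087;0.001 -0.004 0.072 0 0.087' | python3 -m handwheel; echo '0 0 0 0 0.04;0 0 0 0 0.04;0 0 0 0 0.04;0 0 0 0 0.04;0 0 0 0 0.04;0 0 0 0 0.04' | python3 -m handwheel 20
```

```text
time_s: 1.97
tool_pos: [0.4577, -0.3136, 0.0269]
tool_rot: [-180.0, 0.2, -4.2]
force: [-0.7, -0.4, 1.3]
grip_width: 0.0867
grasp_force: 0.0
time_s: 2.47
tool_pos: [0.4604, -0.312, 0.0282]
tool_rot: [180.0, -0.0, -4.0]
force: [0.9, -0.4, -0.0]
grip_width: 0.0548
grasp_force: 0.0
```

```bash
echo '0 0 0 0 0.04;0 0 0 0 0.04;0 0 0 0 0.04' | python3 -m handwheel 20;  echo '0 0 -0.04 0 0.04;0 0 -0.07 0 0.04;0 0 -0.07 0 0.04;0 0 -0.07 0 0.04' | python3 -m handwheel; python3 -c "
from h import *
go(.607,.144,.10,-4)"
```

```text
time_s: 2.72
tool_pos: [0.4603, -0.3121, 0.0281]
tool_rot: [180.0, -0.0, -4.0]
force: [-1.5, 0.8, 5.2]
grip_width: 0.0539
grasp_force: 20.0
time_s: 3.05
tool_pos: [0.461, -0.3124, 0.0987]
tool_rot: [179.9, -0.1, -4.0]
force: [-0.4, 0.4, -3.5]
grip_width: 0.0538
grasp_force: 20.0
dx 0.1136 dy -0.4655 dz -0.0013 turn -0.0 yaw -4.0320647219182275 at [ 0.461  -0.3124  0.0987]
```

```bash
echo '0.06 -0.25 0 0 0.04;0.06 -0.25 0 0 0.04;0.06 -0.25 0 0 0.04;0.06 -0.25 0 0 0.04;0.06 -0.25 0 0 0.04;0.06 -0.25 0 0 0.04;0.06 -0.25 0 0 0.04;0.06 -0.25 0 0 0.04' | python3 -m handwheel; echo '0.053 -0.215 0 0 0.04;0.053 -0.215 0 0 0.04;0.053 -0.215 0 0 0.04;0.053 -0.215 0 0 0.04;0.053 -0.215 0 0 0.04;0.053 -0.215 0 0 0.04;0.053 -0.215 0 0 0.04;0.053 -0.215 0 0 0.04' | python3 -m handwheel; python3 -c "
from h import *
go(.607,.144,.033,-4)"
```

```text
time_s: 3.72
tool_pos: [0.5368, -0.0611, 0.0954]
tool_rot: [-179.8, 0.2, -3.6]
force: [0.8, -0.8, -3.5]
grip_width: 0.0538
grasp_force: 20.0
time_s: 4.38
tool_pos: [0.6043, 0.1437, 0.0953]
tool_rot: [179.9, 0.2, -4.0]
force: [0.5, -1.2, -3.4]
grip_width: 0.0536
grasp_force: 20.0
dx 0.0027 dy -0.0005 dz 0.0623 turn 0.0 yaw -3.950364423481299 at [0.6043 0.1437 0.0953]
```

```bash
echo '0.0015 0 0.04 0 0.04;0.0015 0 0.056 0 0.04;0.0015 0 0.056 0 0.04;0.0015 0 0.056 0 0.04;0.0015 0 0.056 0 0.04;0.0015 0 0.056 0 0.04' | python3 -m handwheel; python3 -c "
from h import *
go(.607,.144,.031,-4)
c=read_camera('scene'); cv2.imwrite('pics/b.png',cv2.resize(c['color'][180:350,220:500],None,fx=2.5,fy=2.5))"
```

```text
time_s: 4.88
tool_pos: [0.6083, 0.1434, 0.0432]
tool_rot: [-180.0, -0.2, -4.1]
force: [0.6, 0.2, -2.2]
grip_width: 0.0539
grasp_force: 20.0
dx -0.0013 dy -0.0005 dz 0.0122 turn -0.1 yaw -4.097502841000534 at [0.6083 0.1434 0.0432]
```

View pics/b.png

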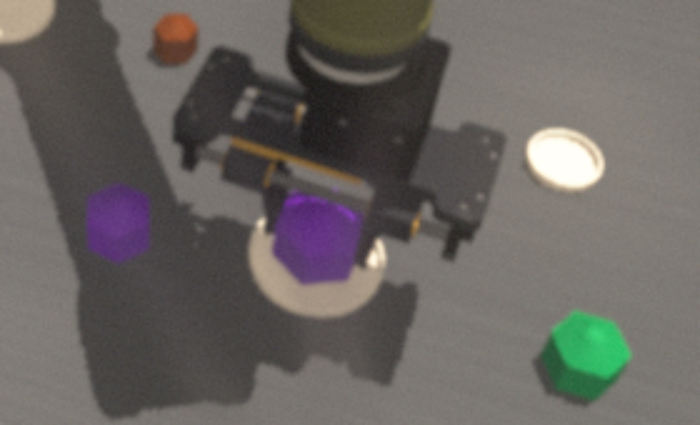

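The stone hangs centred over the xl dish (crop ~(318,245)). Lowering gently.

```bash
echo '0 0 0.003 0 0.04;0 0 0.006 0 0.04;0 0 0.009 0 0.04;0 0 0.0105 0 0.04;0 0 0.0105 0 0.04' | python3 -m handwheel; echo '0 0 0.0005 0 0.04;0 0 0.001 0 0.04;0 0 0.0015 0 0.04' | python3 -m handwheel
```

```text
time_s: 5.35
tool_pos: [0.6069, 0.1439, 0.0311]
tool_rot: [180.0, 0.0, -4.0]
force: [-1.6, -0.4, 0.5]
grip_width: 0.0533
grasp_force: 20.0
time_s: 5.6
tool_pos: [0.6069, 0.1439, 0.0311]
tool_rot: [179.9, 0.0, -4.0]
force: [-6.2, -1.1, 13.4]
grip_width: 0.0542
grasp_force: 20.0
```

```bash
echo '0 0 0 0 0.06;0 0 0 0 0.065;0 0 0 0 0.075;0 0 0 0 0.08;0 0 0 0 0.08' | python3 -m handwheel; echo '0 0 -0.01 0 0.08;0 0 -0.04 0 0.08;0 0 -0.07 0 0.08;0 0 -0.07 0 0.08;0 0 -0.07 0 0.08' | python3 -m handwheel; python3 -c "
from h import *
go(.6313,.0075,.09,21)"
```

```text
time_s: 6.02
tool_pos: [0.607, 0.144, 0.0293]
tool_rot: [-180.0, 0.0, -4.0]
force: [-0.3, -0.2, 0.3]
grip_width: 0.0756
grasp_force: 0.0
time_s: 6.43
tool_pos: [0.6088, 0.1446, 0.1026]
tool_rot: [-179.9, -0.3, -4.0]
force: [-0.2, -0.5, -1.1]
grip_width: 0.0801
grasp_force: 0.0
dx 0.0321 dy 0.1352 dz 0.0126 turn -25.0 yaw -4.030033407525967 at [0.6088 0.1446 0.1026]
```

```bash
echo '0.032 0.135 0.01 -25 0.08;0.032 0.135 0.01 -25 0.08;0.032 0.135 0.01 -25 0.08;0.032 0.135 0.01 -25 0.08;0.032 0.135 0.01 -25 0.08;0.032 0.135 0.01 -25 0.08' | python3 -m handwheel; python3 -c "
from h import *
go(.6313,.0075,.027,21)
c=read_camera('scene'); cv2.imwrite('pics/c.png',cv2.resize(c['color'][150:350,150:450],None,fx=2.5,fy=2.5))"
```

```text
time_s: 6.93
tool_pos: [0.6287, 0.0053, 0.0883]
tool_rot: [-179.9, 0.1, 20.7]
force: [-1.0, 1.5, -0.5]
grip_width: 0.0801
grasp_force: 0.0
dx 0.0032 dy -0.0011 dz 0.0613 turn -0.3 yaw 20.72513332751336 at [0.6287 0.0053 0.0883]
```

View pics/c.png

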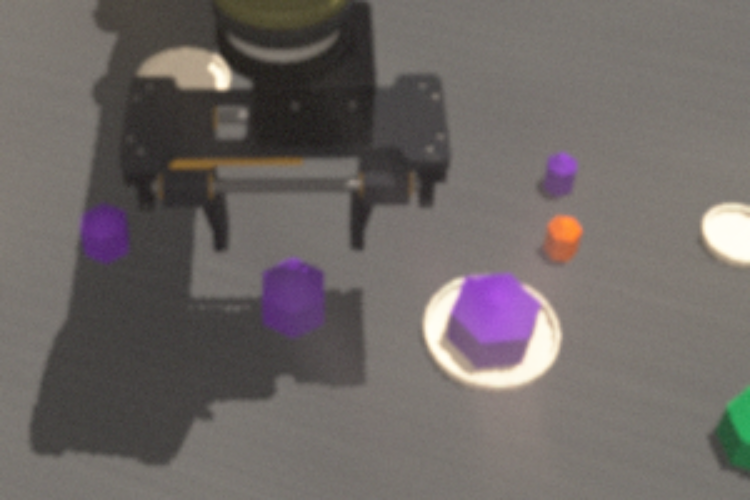

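XL stands upright in its dish (crop (493,325)); the open fingers are above l at (293,297). Grasp l.

```bash
echo '0.002 -0.001 0.03 0 0.08;0.002 -0.001 0.061 0 0.08;0.002 -0.001 0.061 0 0.08;0.002 -0.001 0.061 0 0.08;0.002 -0.001 0.061 0 0.08' | python3 -m handwheel; echo '0 0 0 0 0.03;0 0 0 0 0.03;0 0 0 0 0.03;0 0 0 0 0.03;0 0 0 0 0.03;0 0 0 0 0.03;0 0 0 0 0.03;0 0 0 0 0.03' | python3 -m handwheel 15; echo '0 0 0 0 0.03;0 0 0 0 0.03' | python3 -m handwheel
```

```text
time_s: 7.4
tool_pos: [0.6315, 0.0105, 0.0298]
tool_rot: [-180.0, -0.1, 21.1]
force: [0.6, -1.0, 0.1]
grip_width: 0.08
grasp_force: 0.0
time_s: 8.07
tool_pos: [0.631, 0.0085, 0.0286]
tool_rot: [180.0, 0.0, 21.0]
force: [-0.1, -0.5, 0.2]
grip_width: 0.0419
grasp_force: 15.0
time_s: 8.23
tool_pos: [0.631, 0.0085, 0.0286]
tool_rot: [180.0, 0.0, 21.0]
force: [-0.6, -1.0, 2.0]
grip_width: 0.0418
grasp_force: 15.0
```

```bash
echo '0 0 -0.04 0 0.03;0 0 -0.07 0 0.03;0 0 -0.07 0 0.03;0 0 -0.07 0 0.03' | python3 -m handwheel; python3 -c "
from h import *
go(.4487,-.1605,.098)"
```

```text
time_s: 8.57
tool_pos: [0.6324, 0.0089, 0.1005]
tool_rot: [179.9, -0.2, 21.0]
force: [-0.8, 0.4, -1.4]
grip_width: 0.0423
grasp_force: 15.0
dx -0.2321 dy 0.0925 dz 0.0025 turn 0.0 yaw 20.96896114878268 at [0.6324 0.0089 0.1005]
```

```bash
echo '-0.23 0.0925 0 0 0.03;-0.23 0.0925 0 0 0.03;-0.23 0.0925 0 0 0.03;-0.23 0.0925 0 0 0.03;-0.23 0.0925 0 0 0.03;-0.23 0.0925 0 0 0.03;-0.23 0.0925 0 0 0.03;-0.23 0.0925 0 0 0.03' | python3 -m handwheel; echo '0 0 0.03 0 0.03;0 0 0.055 0 0.03;0 0 0.055 0 0.03;0 0 0.055 0 0.03;0 0 0.055 0 0.03' | python3 -m handwheel; python3 -c "
from h import *
go(.4487,-.1605,.0316)"
```

```text
time_s: 9.23
tool_pos: [0.4463, -0.162, 0.097]
tool_rot: [-179.9, 0.2, 20.6]
force: [1.4, 0.5, -0.6]
grip_width: 0.042
grasp_force: 15.0
time_s: 9.65
tool_pos: [0.4503, -0.1591, 0.044]
tool_rot: [-180.0, -0.0, 21.1]
force: [0.5, 0.1, -0.1]
grip_width: 0.0418
grasp_force: 15.0
dx -0.0019 dy 0.0007 dz 0.0124 turn 0.0 yaw 21.061829575845348 at [ 0.4503 -0.1591  0.044 ]
```

```bash
echo '-0.001 0 0.003 0 0.03;-0.001 0 0.006 0 0.03;-0.001 0 0.009 0 0.03;-0.001 0 0.0105 0 0.03;-0.001 0 0.0105 0 0.03;-0.001 0 0.0105 0 0.03' | python3 -m handwheel; echo '0 0 0.0005 0 0.03;0 0 0.001 0 0.03;0 0 0.001 0 0.03' | python3 -m handwheel
```

```text
time_s: 10.15
tool_pos: [0.4483, -0.1604, 0.0331]
tool_rot: [180.0, 0.0, 21.0]
force: [-0.9, -0.1, -1.0]
grip_width: 0.0418
grasp_force: 15.0
time_s: 10.4
tool_pos: [0.4483, -0.1604, 0.032]
tool_rot: [180.0, 0.0, 21.0]
force: [0.0, 0.2, -0.4]
grip_width: 0.0416
grasp_force: 15.0
```

```bash
echo '0 0 0.0005 0 0.03;0 0 0.001 0 0.03;0 0 0.001 0 0.03' | python3 -m handwheel
```

```text
time_s: 10.65
tool_pos: [0.4484, -0.1604, 0.0315]
tool_rot: [180.0, 0.0, 21.0]
force: [-2.2, 1.4, 3.8]
grip_width: 0.0416
grasp_force: 15.0
```

```bash
echo '0 0 0 0 0.048;0 0 0 0 0.052;0 0 0 0 0.06;0 0 0 0 0.065;0 0 0 0 0.065' | python3 -m handwheel; echo '0 0 -0.01 0 0.065;0 0 -0.04 0 0.065;0 0 -0.07 0 0.065;0 0 -0.07 0 0.065;0 0 -0.07 0 0.065' | python3 -m handwheel; python3 -c "
from h import *
go(.6247,-.1405,.09,27)"
```

```text
time_s: 11.07
tool_pos: [0.4483, -0.1604, 0.031]
tool_rot: [180.0, 0.0, 21.0]
force: [-0.1, 0.4, 0.2]
grip_width: 0.0618
grasp_force: 0.0
time_s: 11.48
tool_pos: [0.4499, -0.161, 0.1034]
tool_rot: [179.8, -0.2, 21.0]
force: [-0.5, 0.3, -0.3]
grip_width: 0.0652
grasp_force: 0.0
dx 0.1705 dy 0.0433 dz 0.0134 turn -6.0 yaw 20.9608382152884 at [ 0.4499 -0.161   0.1034]
```

```bash
echo '0.17 0.0435 0.012 -6 0.065;0.17 0.0435 0.012 -6 0.065;0.17 0.0435 0.012 -6 0.065;0.17 0.0435 0.012 -6 0.065;0.17 0.0435 0.012 -6 0.065;0.17 0.0435 0.012 -6 0.065;0.17 0.0435 0.012 -6 0.065' | python3 -m handwheel; python3 -c "
from h import *
go(.6247,-.1405,.027,27)
c=read_camera('scene'); cv2.imwrite('pics/d.png',cv2.resize(c['color'][120:300,80:360],None,fx=2.5,fy=2.5))"
```

```text
time_s: 12.07
tool_pos: [0.6214, -0.1395, 0.0875]
tool_rot: [-179.9, 0.1, 27.0]
force: [-0.0, 1.5, -0.2]
grip_width: 0.0647
grasp_force: 0.0
dx 0.0025 dy 0.0023 dz 0.0605 turn 0.0 yaw 27.022232416681028 at [ 0.6214 -0.1395  0.0875]
```

View pics/d.png

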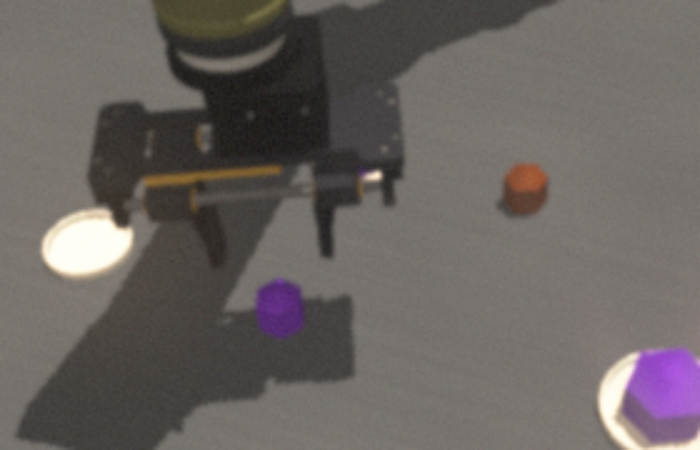

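Fingers straddle m at crop (280,308). Descend and grip.

```bash
echo '0.001 0.001 0.03 0 0.065;0.001 0.001 0.062 0 0.065;0.001 0.001 0.062 0 0.065;0.001 0.001 0.062 0 0.065;0.001 0.001 0.062 0 0.065' | python3 -m handwheel; echo '0 0 0 0 0.02;0 0 0 0 0.02;0 0 0 0 0.02;0 0 0 0 0.02;0 0 0 0 0.02;0 0 0 0 0.02;0 0 0 0 0.02;0 0 0 0 0.02' | python3 -m handwheel 12; echo '0 0 0 0 0.02' | python3 -m handwheel
```

```text
time_s: 12.53
tool_pos: [0.6239, -0.1412, 0.0287]
tool_rot: [179.9, -0.0, 26.9]
force: [0.0, 0.4, 0.9]
grip_width: 0.065
grasp_force: 0.0
time_s: 13.2
tool_pos: [0.6241, -0.1406, 0.0272]
tool_rot: [180.0, 0.0, 27.0]
force: [0.1, -0.3, 1.4]
grip_width: 0.0313
grasp_force: 12.0
time_s: 13.28
tool_pos: [0.6241, -0.1406, 0.0272]
tool_rot: [180.0, -0.0, 27.0]
force: [-0.5, 0.2, 2.1]
grip_width: 0.0308
grasp_force: 12.0
```

Placement height will be TCP z ≈ 0.0302.

```bash
echo '0 0 -0.04 0 0.02;0 0 -0.07 0 0.02;0 0 -0.07 0 0.02;0 0 -0.07 0 0.02' | python3 -m handwheel; python3 -c "
from h import *
go(.612,-.313,.098)"
```

```text
time_s: 13.62
tool_pos: [0.6255, -0.1407, 0.0992]
tool_rot: [179.8, -0.2, 27.0]
force: [-0.3, 1.2, -0.4]
grip_width: 0.0309
grasp_force: 12.0
dx -0.0902 dy 0.1474 dz 0.0012 turn 0.0 yaw 26.967378528506984 at [ 0.6255 -0.1407  0.0992]
```

```bash
echo '-0.089 0.148 0 0 0.02;-0.089 0.148 0 0 0.02;-0.089 0.148 0 0 0.02;-0.089 0.148 0 0 0.02;-0.089 0.148 0 0 0.02;-0.089 0.148 0 0 0.02;-0.089 0.148 0 0 0.02' | python3 -m handwheel; echo '0 0 0.03 0 0.02;0 0 0.055 0 0.02;0 0 0.055 0 0.02;0 0 0.055 0 0.02;0 0 0.055 0 0.02' | python3 -m handwheel; python3 -c "
from h import *
go(.612,-.313,.0302)"
```

```text
time_s: 14.2
tool_pos: [0.6105, -0.3129, 0.095]
tool_rot: [-179.8, 0.1, 26.9]
force: [0.1, 0.5, -0.5]
grip_width: 0.0311
grasp_force: 12.0
time_s: 14.62
tool_pos: [0.6128, -0.3114, 0.043]
tool_rot: [180.0, -0.1, 27.1]
force: [-0.0, -0.5, -1.3]
grip_width: 0.0307
grasp_force: 12.0
dx -0.0015 dy 0.0011 dz 0.0128 turn 0.0 yaw 27.08797856076772 at [ 0.6128 -0.3114  0.043 ]
```

```bash
echo '0 0 0.003 0 0.02;0 0 0.006 0 0.02;0 0 0.009 0 0.02;0 0 0.0105 0 0.02;0 0 0.0105 0 0.02;0 0 0.0105 0 0.02' | python3 -m handwheel; echo '0 0 0.0005 0 0.02;0 0 0.001 0 0.02;0 0 0.001 0 0.02' | python3 -m handwheel
```

```text
time_s: 15.12
tool_pos: [0.6117, -0.3129, 0.0315]
tool_rot: [180.0, 0.0, 27.0]
force: [-0.3, -0.6, -0.7]
grip_width: 0.031
grasp_force: 12.0
time_s: 15.37
tool_pos: [0.6117, -0.3129, 0.0305]
tool_rot: [180.0, 0.0, 27.0]
force: [-0.4, 0.4, -0.6]
grip_width: 0.0308
grasp_force: 12.0
```

```bash
echo '0 0 0.0005 0 0.02;0 0 0.001 0 0.02;0 0 0.001 0 0.02' | python3 -m handwheel
```

```text
time_s: 15.62
tool_pos: [0.6119, -0.3129, 0.0302]
tool_rot: [180.0, 0.0, 27.0]
force: [-2.2, 0.5, 3.5]
grip_width: 0.0312
grasp_force: 12.0
```

Contact; release, and go to s (0.451, 0.159), yaw 11.

```bash
echo '0 0 0 0 0.037;0 0 0 0 0.042;0 0 0 0 0.05;0 0 0 0 0.055;0 0 0 0 0.055' | python3 -m handwheel; echo '0 0 -0.01 0 0.055;0 0 -0.04 0 0.055;0 0 -0.07 0 0.055;0 0 -0.07 0 0.055;0 0 -0.07 0 0.055' | python3 -m handwheel; python3 -c "
from h import *
go(.451,.159,.09,11)"
```

```text
time_s: 16.03
tool_pos: [0.6117, -0.3128, 0.0293]
tool_rot: [-180.0, 0.0, 27.0]
force: [-0.6, 0.9, 0.2]
grip_width: 0.0518
grasp_force: 0.0
time_s: 16.45
tool_pos: [0.6137, -0.3135, 0.1031]
tool_rot: [179.7, -0.2, 27.0]
force: [0.5, -0.2, -0.2]
grip_width: 0.0552
grasp_force: 0.0
dx 0.0693 dy -0.4949 dz 0.0131 turn 16.0 yaw 26.9671180814498 at [ 0.6137 -0.3135  0.1031]
```

```bash
echo '0.04 -0.28 0 16 0.055;0.04 -0.28 0 16 0.055;0.04 -0.28 0 16 0.055;0.04 -0.28 0 16 0.055;0.04 -0.28 0 16 0.055;0.04 -0.28 0 16 0.055;0.04 -0.28 0 16 0.055;0.04 -0.28 0 16 0.055' | python3 -m handwheel; python3 -c "
from h import *
go(.451,.159,.09,11)"
```

```text
time_s: 17.12
tool_pos: [0.5175, -0.0368, 0.0989]
tool_rot: [-179.8, 0.1, 11.6]
force: [0.4, 0.7, -0.0]
grip_width: 0.0547
grasp_force: 0.0
dx -0.0259 dy -0.2052 dz 0.0089 turn 0.6 yaw 11.566664880602243 at [ 0.5175 -0.0368  0.0989]
```

```bash
echo '-0.026 -0.203 0.008 0 0.055;-0.026 -0.203 0.008 0 0.055;-0.026 -0.203 0.008 0 0.055;-0.026 -0.203 0.008 0 0.055;-0.026 -0.203 0.008 0 0.055;-0.026 -0.203 0.008 0 0.055;-0.026 -0.203 0.008 0 0.055;-0.026 -0.203 0.008 0 0.055' | python3 -m handwheel; python3 -c "
from h import *
go(.451,.159,.025,11)
c=read_camera('scene'); cv2.imwrite('pics/e.png',cv2.resize(c['color'][130:290,280:500],None,fx=3,fy=3))"
```

```text
time_s: 17.78
tool_pos: [0.4561, 0.1484, 0.0911]
tool_rot: [180.0, 0.1, 11.0]
force: [0.2, -0.7, -0.4]
grip_width: 0.0544
grasp_force: 0.0
dx -0.0030 dy -0.0114 dz 0.0661 turn -0.0 yaw 10.975790317388835 at [0.4561 0.1484 0.0911]
```

View pics/e.png

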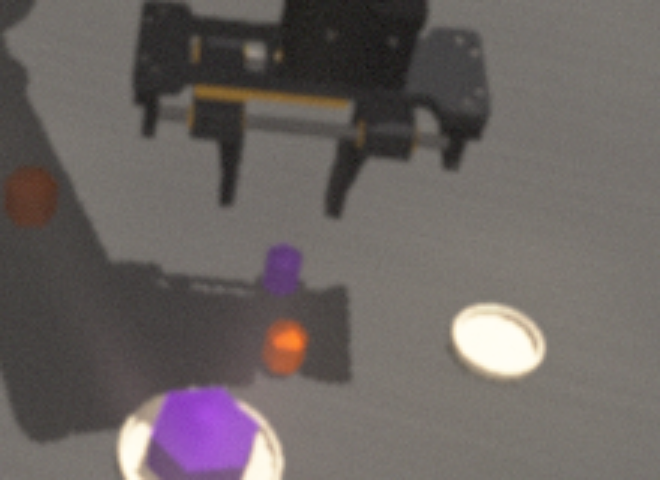

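Purple s at crop (283,268), orange neighbour at (285,346) stays out of the fingers' way. Correct the hover, then descend.

```bash
echo '-0.003 -0.0105 0 0 0.055;-0.003 -0.0105 0 0 0.055;-0.003 -0.0105 0 0 0.055;-0.003 -0.0105 0 0 0.055' | python3 -m handwheel; python3 -c "
from h import *
go(.451,.159,.025,11)"
```

```text
time_s: 18.17
tool_pos: [0.4515, 0.1585, 0.0915]
tool_rot: [180.0, 0.0, 10.9]
force: [0.1, -0.9, 0.3]
grip_width: 0.0546
grasp_force: 0.0
dx -0.0004 dy -0.0006 dz 0.0665 turn -0.1 yaw 10.935399990865662 at [0.4515 0.1585 0.0915]
```

```bash
echo '0 0 0.03 0 0.055;0 0 0.0665 0 0.055;0 0 0.0665 0 0.055;0 0 0.0665 0 0.055;0 0 0.0665 0 0.055' | python3 -m handwheel; echo '0 0 0 0 0.01;0 0 0 0 0.01;0 0 0 0 0.01;0 0 0 0 0.01;0 0 0 0 0.01;0 0 0 0 0.01;0 0 0 0 0.01;0 0 0 0 0.01' | python3 -m handwheel 8; echo '0 0 0 0 0.01;0 0 0 0 0.01' | python3 -m handwheel
```

```text
time_s: 18.58
tool_pos: [0.4521, 0.1592, 0.0262]
tool_rot: [-180.0, -0.1, 11.0]
force: [0.4, 0.4, 0.5]
grip_width: 0.055
grasp_force: 0.0
time_s: 19.25
tool_pos: [0.4515, 0.1589, 0.0252]
tool_rot: [180.0, -0.0, 11.0]
force: [0.0, 0.6, 2.6]
grip_width: 0.0209
grasp_force: 8.0
time_s: 19.42
tool_pos: [0.4515, 0.1589, 0.0252]
tool_rot: [180.0, -0.0, 11.0]
force: [-1.0, -0.6, 2.9]
grip_width: 0.0209
grasp_force: 8.0
```

```bash
echo '0 0 -0.04 0 0.01;0 0 -0.07 0 0.01;0 0 -0.07 0 0.01;0 0 -0.07 0 0.01' | python3 -m handwheel; python3 -c "
from h import *
go(.4605,.2955,.096)"
```

```text
time_s: 19.75
tool_pos: [0.4527, 0.1592, 0.0965]
tool_rot: [180.0, -0.2, 11.0]
force: [-1.0, -0.9, 0.1]
grip_width: 0.0209
grasp_force: 8.0
dx 0.0336 dy -0.1323 dz 0.0005 turn 0.0 yaw 10.951483882465714 at [0.4527 0.1592 0.0965]
```

```bash
echo '0.034 -0.132 0 0 0.01;0.034 -0.132 0 0 0.01;0.034 -0.132 0 0 0.01;0.034 -0.132 0 0 0.01;0.034 -0.132 0 0 0.01;0.034 -0.132 0 0 0.01;0.034 -0.132 0 0 0.01' | python3 -m handwheel; echo '0 0 0.03 0 0.01;0 0 0.055 0 0.01;0 0 0.055 0 0.01;0 0 0.055 0 0.01;0 0 0.055 0 0.01' | python3 -m handwheel; python3 -c "
from h import *
go(.4605,.2955,.0282)"
```

```text
time_s: 20.33
tool_pos: [0.4592, 0.293, 0.0936]
tool_rot: [179.9, 0.1, 10.9]
force: [0.9, -0.9, -0.4]
grip_width: 0.0209
grasp_force: 8.0
time_s: 20.75
tool_pos: [0.4604, 0.2943, 0.0409]
tool_rot: [180.0, -0.1, 10.9]
force: [0.5, 0.3, 0.2]
grip_width: 0.021
grasp_force: 8.0
dx 0.0003 dy -0.0012 dz 0.0127 turn 0.0 yaw 10.887361278370003 at [0.4604 0.2943 0.0409]
```

```bash
echo '0 -0.001 0.003 0 0.01;0 -0.001 0.006 0 0.01;0 -0.001 0.009 0 0.01;0 -0.001 0.0105 0 0.01;0 -0.001 0.0105 0 0.01;0 -0.001 0.0105 0 0.01' | python3 -m handwheel; echo '0 0 0.0005 0 0.01;0 0 0.001 0 0.01;0 0 0.001 0 0.01' | python3 -m handwheel
```

```text
time_s: 21.25
tool_pos: [0.4594, 0.296, 0.0295]
tool_rot: [180.0, 0.0, 11.0]
force: [-0.8, -0.2, 0.1]
grip_width: 0.0208
grasp_force: 8.0
time_s: 21.5
tool_pos: [0.4594, 0.2959, 0.0285]
tool_rot: [180.0, 0.0, 11.0]
force: [0.3, 0.0, 0.3]
grip_width: 0.0211
grasp_force: 8.0
```

```bash
echo '0 0 0.0005 0 0.01;0 0 0.0008 0 0.01;0 0 0.0008 0 0.01' | python3 -m handwheel
```

```text
time_s: 21.75
tool_pos: [0.4595, 0.296, 0.0282]
tool_rot: [180.0, -0.0, 11.0]
force: [-1.5, -1.5, 4.5]
grip_width: 0.0211
grasp_force: 8.0
```

```bash
echo '0 0 0 0 0.026;0 0 0 0 0.031;0 0 0 0 0.04;0 0 0 0 0.045;0 0 0 0 0.045' | python3 -m handwheel; echo '0 0 -0.01 0 0.045;0 0 -0.04 0 0.045;0 0 -0.08 0 0.045;0 0 -0.12 0 0.045;0 0 -0.15 0 0.045;0 0 -0.15 0 0.045' | python3 -m handwheel; echo '0 -0.2 0 0 0.045;0 -0.2 0 0 0.045;0 -0.2 0 0 0.045;0 -0.2 0 0 0.045;0 -0.2 0 0 0.045;0 -0.2 0 0 0.045;0 -0.2 0 0 0.045;0 -0.2 0 0 0.045' | python3 -m handwheel; python3 - <<'E'
from h import *
c=read_camera("top"); cv2.imwrite("pics/top9.png",c["color"])
for p in blobs(c,"purple"): print("stone",cen(p),cen(ray(c,p,.018)))
c=read_camera("scene"); cv2.imwrite("pics/scene9.png",c["color"])
E
```

```text
time_s: 22.17
tool_pos: [0.4594, 0.2959, 0.0275]
tool_rot: [180.0, 0.0, 11.0]
force: [0.4, 1.3, -0.4]
grip_width: 0.0414
grasp_force: 0.0
time_s: 22.67
tool_pos: [0.4625, 0.2989, 0.1853]
tool_rot: [-179.8, -0.7, 11.0]
force: [0.6, 1.1, 0.8]
grip_width: 0.0449
grasp_force: 0.0
time_s: 23.33
tool_pos: [0.4215, 0.4917, 0.1774]
tool_rot: [179.9, 0.0, 11.0]
force: [0.6, -1.2, -0.6]
grip_width: 0.045
grasp_force: 0.0
stone [127.936  236.6957] [0.4594 0.2941]
stone [355.1667 237.8809] [ 0.4506 -0.1613]
stone [426.5131 158.7467] [ 0.6118 -0.3134]
stone [203.9955 163.7243] [0.608 0.143]
```

View pics/top9.png

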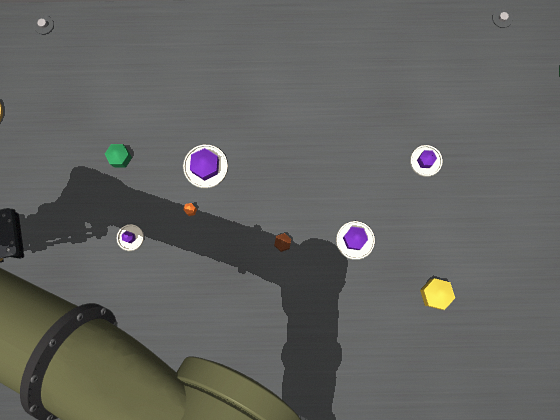

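View pics/scene9.png

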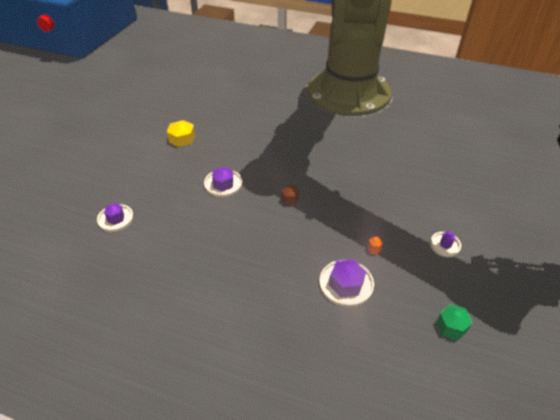

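Both views show the four purple stones upright and centred in their dishes: top view xl (204,164), l (355,238), m (427,159), s (128,237). Green and brown haven't moved, and the robot is clear.

```bash
python3 -c "
from cell import env
print(env.sign_off())"
```

```text
the job is handed in; nothing more can be done
None
```

All four purple stones stand upright in the dishes of their own size, the green and brown stones are where they were, and the job is handed in at about 23 s on the robot's clock.

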